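# Close an exhibit box and pull-test its snap closure

### The arm

A 7-joint arm with a two-finger parallel gripper is mounted at the origin on a cart in front of the work surface, level with it; the furniture and walls round the work are solid. World frame = base frame: x ahead of the robot, y to its left, z up, the work surface at z = 0. Lengths are in m, angles in rad, forces in N, time in s.
With the tool pointing down it reaches from about 0.35 to 0.9 m from the base axis. Payload 8.1 kg.
Tool frame: the origin (TCP) lies midway between the tips of the shut fingers; the grasp point (between the pads) lies 19 mm behind it; z points along the fingers, y is the line along which they close (so a half turn about z gives the same grasp; the last joint's range is limited). The gripper opens to 85 mm and grips with 20 to 120 N. Pads are 22 mm wide; open, the fingers measure 114 mm over their backs; the gripper's body (76 mm by 85 mm) begins 54 mm behind the grasp point. The pads swing forward as they close: fully open they stand 13 mm farther back than shut.
Start: joints at [-1.325, 0.434, 0.025, 1.573, -0.012, 1.134, -0.075], TCP at [0.214, 0.587, 0.198] pointing down, gripper open.
Joint ranges: [-2.62, 2.62], [-0.44, 2.09], [-1.27, 1.32], [0.08, 2.57], [-1.32, 4.46], [0.12, 2], [-2.74, 2.74]. Speed limits (rad/s): [2.22, 2.22, 3.01, 3.01, 3.14, 3.14, 3.14].

### API

Orientations are given as [roll, pitch, yaw] about the fixed x, y, z axes, in that order (R = Rz(yaw) Ry(pitch) Rx(roll)).
In Python, from cell import bot, viewer, job gives the robot as it stands. The module is installed in compiled form; this text tells all that it offers.
- The arm moves only by the tool step_arm, never from a script. Its argument "plan" is a list of rows, each a list of 3 entries, a list of its own where there are three numbers: the opening, from 0 (shut) to 1 (fully open), then the shift along the tool's x, y, z in m, then the turn, a rotation vector about the tool's x, y, z in rad. A call has 1 to 12 rows; each row is the pose to reach, as a shift and turn from the pose commanded when the call began, along the tool's axes at that moment; what a row does not reach only later rows make up. A row lasts 1/12 s, in which the tool goes at most 41.7 mm and 7.16 degrees, less where a joint would pass 70% of its speed; a pose out of reach is approached as far as the arm can. A call with a gripper value outside its range is refused whole. The fingers move at their own pace and stop on an object; "force" is the grip in N (left out, the last holds). Time passes only in rows, so rows that repeat a pose let the fingers close. It gives the time, the measured TCP pose, the force, the opening and the grip force at its end, in the units of the state.
- bot.get_obs(): the state, without advancing time (a new reading comes with each control period).
- viewer.camera(name): name is "scene" or "top" or "wrist"; returns a dict with "img" (400x640x3 uint8, red, green, blue), "fovy" (degrees; the focal length in pixels is half the picture's height over the tangent of half this angle, whatever the lens; pixels are square), "cx", "cy" (the principal point, pixels), "k1" (the pictures are not rectified: a ray, as slopes to the right and down, at radius r is drawn at 1 + k1 r^2 times it, then the intrinsics apply), "extrinsics" (4x4, takes a point from camera to world coordinates). Camera axes: x right, y down, z forward; pixel columns grow to the right and rows downward; lengths in m; the calibration is good to about 2 mm. A picture is of the moment at which its call begins. There is no depth.
- job.finish_job(): hands the job in; it is judged then, once.
The state is a dict: "clock": time; "joints": joint angles; "joint_vel": joint speeds; "tau": joint torques, N m; "tcp_pos": TCP position; "tool_rot": TCP orientation; "force": force on the tool from outside, world axes, zero at the start; "torque": the same for the moment, N m; "finger_gap": opening from 0.0 (shut) to 1.0 (fully open); "grip_force": force on a finger pad.
Only numpy, scipy, OpenCV 4.12 (cv2) and the standard library are available. Lean on these libraries where they do the work, as an engineer would, in place of code of your own. Each camera call takes 0.05 s, during which the arm holds its last target. There are 200 camera calls.

### The job

Take the tweezers off the open exhibit box and lay them on bare desk, then press the loose blue lid down onto the box until it lies level and both orange catches have snapped over its edge, and let go. Prove the closure: hook shut fingers behind the lid's upright fin, without gripping it, and pull it straight toward the tester's front until the gauge stands in the green band (about 10 N, never into the red), keep it there for a second, then ease it slowly back to rest. Leave the lid snapped on, and do not knock or shift the bottle, jar, vial and stamp standing around.

Things in the scene. Friction and masses are not known exactly. Their poses are not given: they have to be found in the camera images.
- tester: Grey closure tester fixed to the desk. Origin on the desk, under the middle of the box when at rest; z up; front = -x, roughly toward the robot. Base plate x -80 to +75 mm, y -66 to +52 mm, 11 mm thick; dark spring block, 32 mm high, at its rear, x +55 to +73. White scale with green and red band along its right (-y) edge; a black pointer on the carriage shows the travel.
- carriage (a joint): Travel (m) of the sprung carriage with the box toward the tester's front (-x): 0 at rest against its stop, at most 0.030. Moves from about 3 N on, then 0.5 N per mm. Green band 0.010 to 0.018 (8 to 12 N); red from 0.022 (14 N).
- box_mouth (a point): Centre of the open yellow box's rim, 60 mm above the desk; has the tester's axes and travels with the carriage. Box outside 90 mm (x) by 70 mm (y), 40 mm high, wall 3 mm. The lid fits either way round.
- catch_left (a joint): Orange spring catch, 24 mm wide, mid left (+y) side of the box, hinged 30 mm below the rim; rad, 0 closed, about 0.08 while the lid's edge passes. Nose overhangs the lid's edge by 3.5 mm, flat underside 6 mm and top 17 mm above the rim, sloped lead-in. A loose lid first rests on both slopes about 12 mm too high; about 5 to 15 N down snaps it in.
- catch_right (a joint): The same catch on the right (-y) side.
- lid: Loose blue lid, about 90 g. Plate 94 (x) by 78 (y) by 5 mm; below it a locating lip 14 mm deep, tapered, 2 to 4 mm play in the box; on top a central upright fin, 12 (x) by 44 (y) by 34 mm high. Origin: centre of the lip's underside; plate top at z 19, fin top at z 53 mm. Starts on the desk, any yaw. Seated: origin 14 mm below box_mouth, x along tester x (either way).
- tweezers: Steel tweezers, 122 mm along their y, 12 mm wide, 10 mm high, 18 g, lying across the box's rim from side to side, in front of the catches. Origin at the middle of the underside. The middle can be gripped across the two arms (12 mm).
- memory_stick: Exhibit: blue memory stick, 52 by 18 by 8 mm, lying inside the box; it stays there.
- live_scanner: Fixed black scanner on the desk left of the work: 172 mm (x) by 132 mm (y), 162 mm high, origin under its middle; its opened cover sticks out 95 mm behind its rear edge, 115 to 155 mm above the desk. Left of it a fixed lamp: its arm rises from (+35, +300) mm to an elbow at (+105, +190, +450) mm off this origin, world axes, then back up to the left; from the left pass inside it, close to the base.
- vial: Bystander: dark amber vial with cream cap, 41 mm wide, 86 mm high, origin underneath, standing.
- jar: Bystander: white jar with white lid, 46 mm wide, 67 mm high, origin underneath, standing.
- bottle: Bystander: cream-green bottle with white cap, 64 mm wide, 129 mm high, origin underneath, standing.
- stamp: Bystander: brown wooden hand stamp, 34 mm wide, 68 mm high, origin underneath, standing.

How it is judged:
On the way, in this order (a step that is already met when the one before it is completed fails the run):
1. the tweezers lie on the desk, touching neither box, tester nor lid (height (world z) of tweezers below 0.007 m and contact force between tweezers and tester below 0.01 N and contact force between tweezers and carriage below 0.01 N and contact force between tweezers and lid below 0.01 N and contact force between the fingers and tweezers below 0.01 N), for 0.2 s.
2. the lid is down on the rim, level, with both catches snapped over it, and the fingers have let go (z of lid in the frame of box_mouth below -0.0115 m and horizontal distance between lid and box_mouth below 0.006 m and angle between the z axis of lid and the z axis of box_mouth, either way round below 0.05 rad and value of joint each of catch_left, catch_right below 0.035 rad and contact force between the fingers and lid below 0.05 N), for 0.2 s.
3. shut fingers hooked behind the fin, not gripping it, pull the snapped lid until the gauge is in the green band, for a second (z of lid in the frame of box_mouth below -0.0115 m and horizontal distance between lid and box_mouth below 0.006 m and angle between the z axis of lid and the z axis of box_mouth, either way round below 0.05 rad and value of joint each of catch_left, catch_right below 0.035 rad and value of joint carriage between 0.01 and 0.018 m and contact force between the fingers and lid between 5 and 18 N and contact force between the fingers and carriage below 0.5 N), for 0.8 s.
At the end, for the whole second after the job is handed in: Tweezers at rest on the desk, off the tester and the lid; lid at rest on the box, no more than 2.5 mm above its seat, within 6 mm of centre, within 0.05 rad of level, both catches closed over it (under 0.035 rad); carriage back within 3 mm of rest (z of lid in the frame of box_mouth below -0.0115 m and horizontal distance between lid and box_mouth below 0.006 m and angle between the z axis of lid and the z axis of box_mouth, either way round below 0.05 rad and value of joint each of catch_left, catch_right below 0.035 rad and height (world z) of tweezers below 0.007 m and contact force between tweezers and tester below 0.01 N and contact force between tweezers and carriage below 0.01 N and contact force between tweezers and lid below 0.01 N and value of joint carriage below 0.003 m and linear speed of each of lid, tweezers below 0.02 m/s); the robot touches nothing.
It fails at once if gauge in the red (carriage beyond 22 mm) (value of joint carriage above 0.022 m).
It fails at once if the carriage springs back instead of being eased (faster than 0.2 m/s) (velocity of joint carriage below -0.2 m/s).
It fails at once if a bystander is knocked or shifted by more than 25 mm (distance of any of vial, jar, bottle, stamp from where it was at the start of the episode above 0.025 m).
It also fails if it takes over 72 s, if anything falls off the work surface, if the arm or the gripper's body presses on something with over 40 N, if the wrist force passes 120 N, or if a joint passes its speed limit or range.

## Working session

There is one attempt and no reset: what is moved stays moved. The work goes in short steps, Python scripts to look and compute and a tool call to move; the robot and the scene stay as the last step left them, time stands still between calls to the robot, and variables do not carry over. Pictures are saved under pics/ and viewed, at most 10 in all, crops included, and the job is handed in when it is done.

Besides the shell and the picture viewer there is one more tool, called after "Call:" as name([rows], argument=value, ...), one row to a line, values as JSON. step_arm: Moves the arm, as the interface text tells. Its arguments: {"type":"object","properties":{"plan":{"type":"array","items":{"type":"array"}},"force":{"type":"number"}},"required":["plan"]}

```bash
mkdir -p pics; cat > h.py <<'E'
import numpy as np, cv2
from cell import bot, viewer, job
from scipy.spatial.transform import Rotation as R
def cam(n):
    c=viewer.camera(n); c['f']=200/np.tan(np.radians(c['fovy'])/2); return c
def ray(c,u,v):
    K=np.array([[c['f'],0,c['cx']],[0,c['f'],c['cy']],[0,0,1.]])
    p=cv2.undistortPoints(np.array([[[u,v]]],float),K,np.array([c['k1'],0,0,0.]))[0,0]
    E=np.array(c['extrinsics']); return E[:3,3],E[:3,:3]@np.array([p[0],p[1],1])
def onz(c,u,v,z):
    o,d=ray(c,u,v); return o+d*(z-o[2])/d[2]
def proj(c,P):
    E=np.array(c['extrinsics']); q=E[:3,:3].T@(np.array(P)-E[:3,3]); s=q[:2]/q[2]; s=s*(1+c['k1']*(s@s)); return c['f']*s+[c['cx'],c['cy']]
def save(c,n): cv2.imwrite('pics/'+n,c['img'][:,:,::-1])
E
python3 - <<'E'
from h import *
import pickle
d={}
for n in ['scene','top','wrist']:
    c=cam(n); save(c,n+'0.png'); d[n]=c; print(n,c['fovy'],c['cx'],c['cy'],c['k1'],np.round(c['extrinsics'],3).tolist())
pickle.dump(d,open('c0.pkl','wb'))
print(bot.get_obs())
E
```

```text
scene 48.27226601422541 313.8847150184976 196.4073773805962 -0.051946797216389985 [[-0.835, -0.357, 0.419, 0.181], [-0.55, 0.537, -0.639, 0.165], [0.003, -0.764, -0.645, 0.628], [0.0, 0.0, 0.0, 1.0]]
top 53.86289272793068 322.57920736158 195.66407828211848 -0.09769648013112224 [[0.003, -0.987, 0.163, 0.396], [-1.0, -0.004, -0.001, -0.359], [0.002, -0.163, -0.987, 0.917], [0.0, 0.0, 0.0, 1.0]]
wrist 69.53875585299525 323.669501861313 201.71919776959686 -0.0052853547464554364 [[0.341, 0.899, 0.276, 0.143], [0.94, -0.326, -0.102, 0.613], [-0.002, 0.294, -0.956, 0.373], [0.0, 0.0, 0.0, 1.0]]
{'clock': 0.15, 'joints': array([-1.32461298,  0.43506394,  0.02498401,  1.5738354 , -0.01162172,
        1.13403292, -0.07510034]), 'joint_vel': array([-6.85446372e-04, -2.04772372e-03,  4.91473012e-06, -3.31530267e-03,
        1.64064728e-03, -9.15129717e-04, -1.32305139e-04]), 'tau': array([ 1.92337306e-03, -6.70888996e+01,  1.02614544e+00, -3.16449165e+01,
        1.56836637e-02,  9.03553184e-03, -6.56797488e-05]), 'tcp_pos': array([0.21350097, 0.58696751, 0.19712615]), 'tool_rot': array([-3.14040197e+00,  9.38517334e-05,  2.79272275e+00]), 'force': array([ 0.33326739, -0.3027896 , -0.95436727]), 'torque': array([-0.00050609,  0.00979188,  0.04326367]), 'grip_force': 0.0, 'finger_gap': 1.0005773677102947}
```

View pics/top0.png

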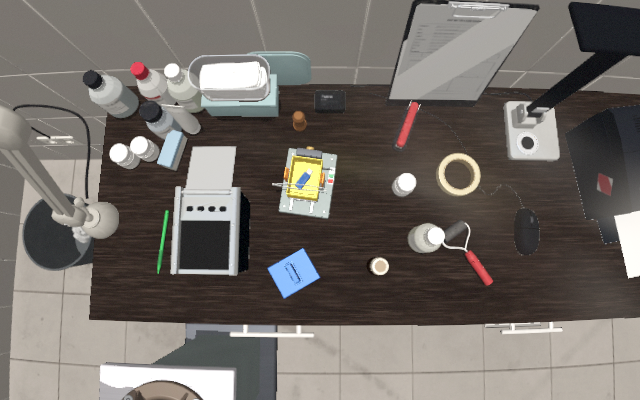

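View pics/scene0.png

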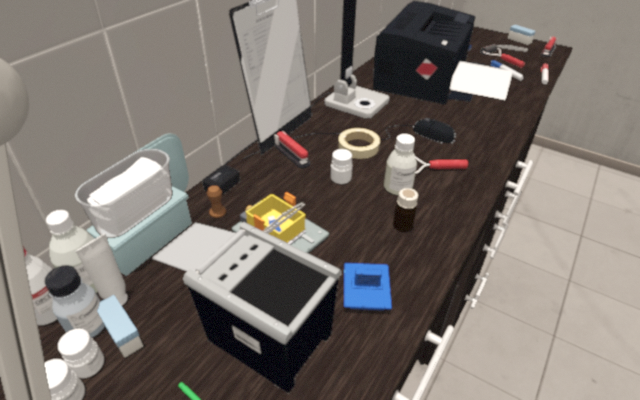

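The top view shows the tester at about (308,183), the lid at (293,273), the scanner at (207,231), the stamp at (299,120), the jar at (404,184), the bottle at (427,238) and the vial at (379,266). The lamp is at the left.

```bash
python3 - <<'E'
from h import *
import pickle
d=pickle.load(open('c0.pkl','rb'));c=d['top'];im=c['img'];hsv=cv2.cvtColor(im,cv2.COLOR_RGB2HSV)
def blob(m,roi):
    x0,x1,y0,y1=roi;M=np.zeros_like(m);M[y0:y1,x0:x1]=m[y0:y1,x0:x1]
    cs,_=cv2.findContours(M,cv2.RETR_EXTERNAL,cv2.CHAIN_APPROX_NONE)
    return max(cs,key=cv2.contourArea)
b=blob(cv2.inRange(hsv,(100,120,80),(125,255,255)),(250,340,240,310))
bx=cv2.boxPoints(cv2.minAreaRect(b)); print('lid',bx.tolist())
for z in (0.019,): print(np.round([onz(c,*p,z) for p in bx],4).tolist())
b=blob(cv2.inRange(hsv,(22,120,100),(35,255,255)),(275,340,145,215))
bx=cv2.boxPoints(cv2.minAreaRect(b)); P=np.array([onz(c,*p,.06) for p in bx]);print('box',np.round(P,4).tolist(),P.mean(0),[np.linalg.norm(P[i]-P[i-1]) for i in range(4)])
b=blob(cv2.inRange(hsv,(0,0,95),(179,60,255)),(276,342,145,222))
for n,(u,v),z in [('stamp',(299,120),.05),('jar',(404,184),.067),('bottle',(436,237),.129),('vial',(379,266),.08),('scanTL',(177,190),.162),('scanBR',(238,273),.162),('scanBL',(172,273),.162),('scanTR',(241,190),.162),('cov1',(188,147),.13),('cov2',(236,147),.13)]: print(n,np.round(onz(c,u,v,z),3))
cr=cv2.resize(im[140:305,255:345],None,fx=6.0,fy=6.0,interpolation=cv2.INTER_CUBIC)
A=cr[:470];cv2.imwrite('pics/a.png',A[:,:,::-1])
E
```

```text
lid [[283.0283203125, 264.6510009765625], [291.26416015625, 260.07550048828125], [302.82073974609375, 280.87738037109375], [294.58489990234375, 285.452880859375]]
[[0.3866, -0.2709, 0.019], [0.3969, -0.2893, 0.019], [0.3507, -0.3159, 0.019], [0.3405, -0.2975, 0.019]]
box [[0.5688, -0.2815, 0.06], [0.6311, -0.2884, 0.06], [0.6215, -0.3598, 0.06], [0.5595, -0.352, 0.06]] [ 0.59520986 -0.32042182  0.06      ] [np.float64(0.07110088442348257), np.float64(0.06262406978868928), np.float64(0.07198434958418741), np.float64(0.06245492864606482)]
stamp [ 0.717 -0.304  0.05 ]
jar [ 0.563 -0.539  0.067]
bottle [ 0.443 -0.588  0.129]
vial [ 0.385 -0.479  0.08 ]
scanTL [ 0.531 -0.072  0.162]
scanBR [ 0.372 -0.199  0.162]
scanBL [ 0.37  -0.071  0.162]
scanTR [ 0.532 -0.2    0.162]
cov1 [ 0.629 -0.077  0.13 ]
cov2 [ 0.628 -0.179  0.13 ]
```

View pics/a.png

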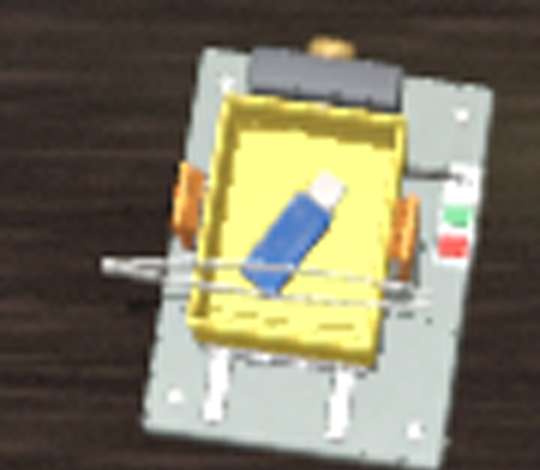

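The crop shows the box turned about 7°, with the tweezers across it at (100,265) to (430,295). The catches are at (188,205) and (403,235), the block is at the top, and the stop is at rest. Next I work out the first moves.

```bash
cat >> h.py <<'E'
def plan(W):
    "W: list of (x,y,z,yawdeg) world, tool pointing down -> shift/turn from present pose"
    o=bot.get_obs(); Rt=R.from_euler('xyz',o['tool_rot']); p=np.array(o['tcp_pos'])
    print('clock %.2f tcp'%o['clock'],np.round(p,4),'yaw %.2f'%np.degrees(o['tool_rot'][2]),'gap %.3f'%o['finger_gap'])
    for x,y,z,w in W:
        s=Rt.inv().apply(np.array([x,y,z])-p); t=(Rt.inv()*R.from_euler('xyz',[np.pi,0,np.radians(w)])).as_rotvec()
        print(np.round(s,4).tolist(),np.round(t,4).tolist())
E
python3 - <<'E'
from h import *
import pickle
c=pickle.load(open('c0.pkl','rb'))['top']
plan([(.241,.344,.26,145),(.329,.19,.27,122),(.374,.066,.28,105),(.386,-.10,.29,90),(.47,-.30,.30,82.5)])
g=lambda u,v,z:onz(c,255+(u+.5)/6-.5,140+(v+.5)/6-.5,z)
rim=np.array([g(220,93,.06),g(405,118,.06),g(375,365,.06),g(190,330,.06)]);print(np.round(rim,4).tolist(),rim.mean(0))
pl=np.array([g(205,50,.011),g(492,90,.011),g(440,467,.011),g(143,430,.011)]);print(np.round(pl,4).tolist())
print('tw',g(102,265,.065),g(428,297,.065))
for q in (rim,pl):
    e=q[0]+q[1]-q[2]-q[3]; print('yaw',np.degrees(np.arctan2(e[1],e[0])),[np.linalg.norm(q[i]-q[i-1]) for i in range(4)])
E
```

```text
clock 0.15 tcp [0.2135 0.587  0.1971] yaw 160.01 gap 1.001
[-0.1089, -0.219, -0.0626] [-0.0012, 0.0002, 0.262]
[-0.2442, -0.3337, -0.0725] [-0.0011, 0.0005, 0.6634]
[-0.3289, -0.4348, -0.0823] [-0.0011, 0.0007, 0.9601]
[-0.3969, -0.5867, -0.0921] [-0.001, 0.0008, 1.2219]
[-0.5443, -0.746, -0.1019] [-0.0009, 0.0009, 1.3528]
[[0.6301, -0.2888, 0.06], [0.6207, -0.3582, 0.06], [0.5272, -0.3475, 0.06], [0.54, -0.2793, 0.06]] [ 0.57950582 -0.31841387  0.06      ]
[[0.6611, -0.2785, 0.011], [0.6451, -0.3926, 0.011], [0.495, -0.3721, 0.011], [0.5089, -0.2572, 0.011]]
tw [ 0.56332156 -0.24681096  0.065     ] [ 0.55175372 -0.36682933  0.065     ]
yaw -6.283651189317828 [np.float64(0.09061357892159141), np.float64(0.07001724444488909), np.float64(0.09405285635171101), np.float64(0.06940131056268788)]
yaw -7.862210218394359 [np.float64(0.15368672122722607), np.float64(0.11518760852141095), np.float64(0.15143832295815957), np.float64(0.1157324360853908)]
```

Call:
step_arm([
  [1, [-0.055, -0.11, -0.04], [0, 0, 0.12]],
  [1, [-0.109, -0.219, -0.063], [0, 0, 0.262]],
  [1, [-0.109, -0.219, -0.063], [0, 0, 0.262]],
  [1, [-0.109, -0.219, -0.063], [0, 0, 0.262]],
  [1, [-0.109, -0.219, -0.063], [0, 0, 0.262]],
  [1, [-0.109, -0.219, -0.063], [0, 0, 0.262]],
  [1, [-0.109, -0.219, -0.063], [0, 0, 0.262]],
  [1, [-0.244, -0.334, -0.072], [0, 0, 0.663]],
  [1, [-0.244, -0.334, -0.072], [0, 0, 0.663]],
  [1, [-0.244, -0.334, -0.072], [0, 0, 0.663]],
  [1, [-0.244, -0.334, -0.072], [0, 0, 0.663]],
  [1, [-0.244, -0.334, -0.072], [0, 0, 0.663]],
])

```text
clock: 1.15
tcp_pos: [0.3311, 0.1846, 0.2701]
tool_rot: [3.141, 0.001, 2.121]
force: [-0.5, 0.7, -0.2]
finger_gap: 1.005
grip_force: 0.0
```

```bash
python3 - <<'E'
from h import *
plan([(.374,.066,.28,105),(.386,-.10,.29,90),(.47,-.30,.30,82.5)])
print(bot.get_obs()['joints'])
E
```

```text
clock 1.15 tcp [0.3311 0.1846 0.2701] yaw 121.52 gap 1.005
[-0.1235, -0.0254, -0.0098] [0.0007, 0.0005, 0.2882]
[-0.2713, -0.102, -0.0198] [0.0008, 0.0005, 0.55]
[-0.4857, -0.1349, -0.0297] [0.0008, 0.0004, 0.6809]
[-1.00301676 -0.06670422  0.33526533  2.01368963  0.02437433  1.19048409
 -0.12743361]
```

Call:
step_arm([
  [1, [-0.124, -0.025, -0.01], [0, 0, 0.288]],
  [1, [-0.124, -0.025, -0.01], [0, 0, 0.288]],
  [1, [-0.124, -0.025, -0.01], [0, 0, 0.288]],
  [1, [-0.271, -0.102, -0.02], [0, 0, 0.55]],
  [1, [-0.271, -0.102, -0.02], [0, 0, 0.55]],
  [1, [-0.271, -0.102, -0.02], [0, 0, 0.55]],
  [1, [-0.271, -0.102, -0.02], [0, 0, 0.55]],
  [1, [-0.486, -0.135, -0.03], [0, 0, 0.681]],
  [1, [-0.486, -0.135, -0.03], [0, 0, 0.681]],
  [1, [-0.486, -0.135, -0.03], [0, 0, 0.681]],
  [1, [-0.486, -0.135, -0.03], [0, 0, 0.681]],
  [1, [-0.486, -0.135, -0.03], [0, 0, 0.681]],
])

```text
clock: 2.15
tcp_pos: [0.4688, -0.2852, 0.2989]
tool_rot: [3.141, -0.0, 1.451]
force: [0.7, 0.1, 0.8]
finger_gap: 0.997
grip_force: 0.0
```

```bash
python3 - <<'E'
from h import *
import pickle
plan([(.5575,-.307,.2,84.5)])
print(bot.get_obs()['joints'])
c=cam('wrist');save(c,'w1.png');pickle.dump(c,open('w1.pkl','wb'))
E
```

```text
clock 2.15 tcp [ 0.4688 -0.2852  0.2989] yaw 83.13 gap 0.997
[-0.0111, 0.0907, 0.0989] [0.0001, -0.0, -0.0239]
[-0.26611079  0.31682718  0.97364722  1.65255156 -0.26956983  1.31576736
  0.63323525]
```

View pics/w1.png

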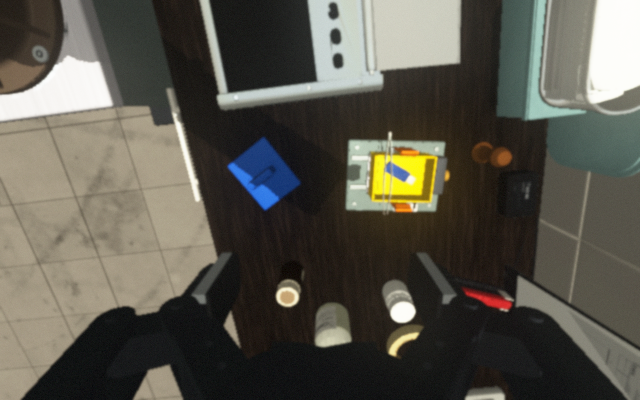

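The wrist view shows the lid at (264,173), the box at (402,180) with the tweezers across it at u≈390, v 132 to 213, and the vial and jar further right.

```bash
cat > m.py <<'E'
from h import *
def blue(c,roi,lo=(100,120,60),hi=(125,255,255)):
    hsv=cv2.cvtColor(c['img'],cv2.COLOR_RGB2HSV);m=cv2.inRange(hsv,lo,hi);x0,x1,y0,y1=roi;M=np.zeros_like(m);M[y0:y1,x0:x1]=m[y0:y1,x0:x1]
    M=cv2.morphologyEx(M,cv2.MORPH_CLOSE,np.ones((5,5)));cs,_=cv2.findContours(M,cv2.RETR_EXTERNAL,cv2.CHAIN_APPROX_NONE);return max(cs,key=cv2.contourArea)
def quad(c,b,z):
    w=np.array([onz(c,*p[0],z)[:2] for p in b],np.float32);(cx,cy),(a,bb),th=cv2.minAreaRect(w);q=cv2.boxPoints(((cx,cy),(a,bb),th))
    L=np.array([q[i]-q[i-1] for i in range(4)]);n=np.linalg.norm(L,axis=1);l=L[np.argmax(n)]
    return np.round([cx,cy],4),np.round(n[:2],4),'long axis deg %.1f'%(np.degrees(np.arctan2(l[1],l[0]))%180)
E
python3 - <<'E'
from m import *
import pickle
c=pickle.load(open('w1.pkl','rb'))
b=blue(c,(215,310,125,220));print('lid',cv2.contourArea(b),quad(c,b,.019))
print(cv2.boxPoints(cv2.minAreaRect(b)).tolist())
y=blue(c,(340,450,130,220),(20,120,90),(35,255,255));print('box',quad(c,y,.06))
im=cv2.resize(c['img'][120:225,215:455],None,fx=3.3,fy=3.3,interpolation=cv2.INTER_CUBIC);cv2.imwrite('pics/w1c.png',im[:,:,::-1])
E
```

```text
lid 2815.0 (array([ 0.3702, -0.2941]), array([0.0803, 0.0967], dtype=float32), 'long axis deg 120.3')
[[225.36587524414062, 165.7073211669922], [263.4146423339844, 135.26829528808594], [301.3658752441406, 182.7073211669922], [263.3171081542969, 213.14634704589844]]
box (array([ 0.5807, -0.3155]), array([0.0757, 0.0966], dtype=float32), 'long axis deg 171.6')
```

View pics/w1c.png

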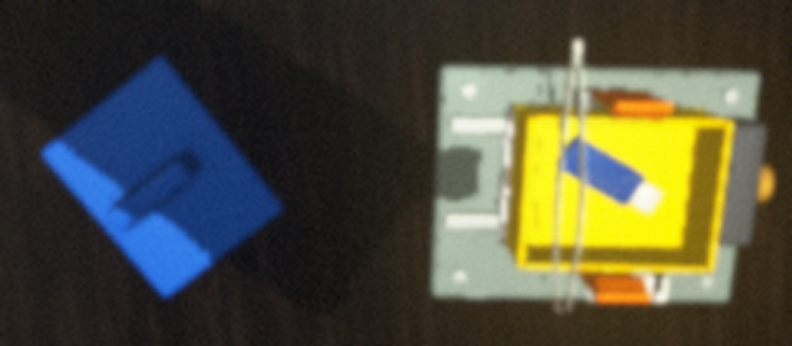

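The crop shows the tweezers from (578,42) to (563,312) and the lid's fin from (115,218) to (190,158), along the lid's short side.

```bash
python3 - <<'E'
from m import *
import pickle
c=pickle.load(open('w1.pkl','rb'))
g=lambda u,v,z:onz(c,215+(u+.5)/3.3-.5,120+(v+.5)/3.3-.5,z)
a,b=g(578,40,.066),g(563,314,.066);print(a,b,(a+b)/2,np.linalg.norm(a-b),np.degrees(np.arctan2(*(a-b)[1::-1])))
r=[g(515,105,.06),g(735,120,.06),g(716,270,.06),g(518,268,.06)];print(np.round(r,4).tolist(),np.mean(r,0))
f=[g(115,218,.053),g(190,158,.053)];print('fin',np.round(f,4).tolist(),np.mean(f,0))
plan([(.556,-.307,.12,84),(.556,-.307,.053,84)])
E
```

```text
[ 0.56521495 -0.24646937  0.066     ] [ 0.55206972 -0.36769526  0.066     ] [ 0.55864234 -0.30708231  0.066     ] 0.12193651887801005 83.81126825275697
[[0.5379, -0.2712, 0.06], [0.6327, -0.2891, 0.06], [0.6238, -0.3569, 0.06], [0.534, -0.3452, 0.06]] [ 0.58212052 -0.31563327  0.06      ]
fin [[0.3537, -0.3018, 0.053], [0.3925, -0.2785, 0.053]] [ 0.37309853 -0.29014521  0.053     ]
clock 2.20 tcp [ 0.4689 -0.2939  0.2981] yaw 82.66 gap 1.000
[-0.0006, 0.0882, 0.178] [-0.001, 0.0069, -0.0233]
[-0.0002, 0.0883, 0.245] [-0.001, 0.0069, -0.0233]
```

Call:
step_arm([
  [0.45, [0, 0.04, 0.03], [0, 0, -0.01]],
  [0.45, [0, 0.075, 0.06], [0, 0, -0.02]],
  [0.45, [0, 0.088, 0.095], [0, 0, -0.023]],
  [0.45, [0, 0.09, 0.13], [0, 0, -0.023]],
  [0.45, [0, 0.09, 0.16], [0, 0, -0.023]],
  [0.45, [0, 0.09, 0.18], [0, 0, -0.023]],
  [0.45, [0, 0.09, 0.19], [0, 0, -0.023]],
  [0.45, [0, 0.09, 0.19], [0, 0, -0.023]],
  [0.45, [0, 0.09, 0.19], [0, 0, -0.023]],
  [0.45, [0, 0.09, 0.19], [0, 0, -0.023]],
])

```text
clock: 3.03
tcp_pos: [0.558, -0.2954, 0.111]
tool_rot: [3.139, 0.001, 1.472]
force: [0.1, -0.3, -0.2]
finger_gap: 0.45
grip_force: 0.0
```

```bash
python3 - <<'E'
from h import *
plan([(.5586,-.307,.0625,83.8)])
o=bot.get_obs();print(o['joints'],o['joint_vel'].round(3))
c=cam('wrist');save(c,'w2.png')
print(proj(c,(.5586,-.307,.066)), proj(c,o['tcp_pos']))
E
```

```text
clock 3.03 tcp [ 0.558  -0.2954  0.111 ] yaw 84.32 gap 0.450
[-0.0115, 0.0017, 0.0485] [0.0024, 0.0008, 0.009]
[-0.10938294  0.62992894  0.80649815  1.70593729 -0.51952422  1.03002756
  0.77694939] [-0.005 -0.008  0.004 -0.003 -0.002 -0.005  0.003]
[325.86089952 222.77250342] [323.79568222 231.40567054]
```

View pics/w2.png

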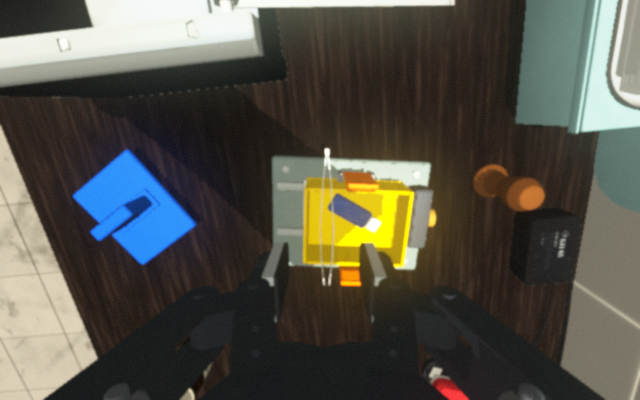

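The tweezers show at u≈326, v 149 to 285, centred between the fingers and matching the prediction, so I descend and grip.

Call:
step_arm([
  [0.45, [-0.0115, 0.0017, 0.01], [0, 0, 0.009]],
  [0.45, [-0.0115, 0.0017, 0.03], [0, 0, 0.009]],
  [0.45, [-0.0115, 0.0017, 0.043], [0, 0, 0.009]],
  [0.45, [-0.0115, 0.0017, 0.0485], [0, 0, 0.009]],
  [0.45, [-0.0115, 0.0017, 0.0485], [0, 0, 0.009]],
  [0.05, [-0.0115, 0.0017, 0.0485], [0, 0, 0.009]],
  [0.05, [-0.0115, 0.0017, 0.0485], [0, 0, 0.009]],
  [0.05, [-0.0115, 0.0017, 0.0485], [0, 0, 0.009]],
  [0.05, [-0.0115, 0.0017, 0.0485], [0, 0, 0.009]],
  [0.05, [-0.0115, 0.0017, 0.0485], [0, 0, 0.009]],
  [0.05, [-0.0115, 0.0017, 0.0485], [0, 0, 0.009]],
  [0.05, [-0.0115, 0.0017, 0.0485], [0, 0, 0.009]],
], force=20)

```text
clock: 4.08
tcp_pos: [0.5577, -0.3063, 0.0609]
tool_rot: [3.141, -0.0, 1.463]
force: [-0.1, 0.9, -0.7]
finger_gap: 0.052
grip_force: 0.0
```

```bash
python3 - <<'E'
from h import *
import pickle
o=bot.get_obs();print(o['tcp_pos'],o['grip_force'],o['finger_gap'])
d={}
for n in('scene','wrist'): d[n]=cam(n)
pickle.dump(d,open('c3.pkl','wb'))
a=cv2.resize(d['scene']['img'][160:260,200:340],(560,400),interpolation=cv2.INTER_CUBIC)
b=cv2.resize(d['wrist']['img'][120:320,270:420],(240,320))
m=np.zeros((400,800,3),np.uint8);m[:,:560]=a;m[:320,560:]=b;cv2.imwrite('pics/m3.png',m[:,:,::-1])
E
```

```text
[ 0.55774275 -0.30626556  0.06086369] 0.0 0.05222185499971263
```

View pics/m3.png

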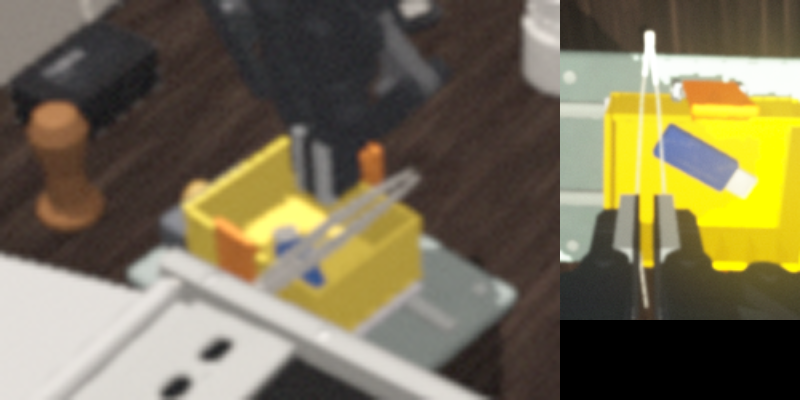

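```bash
python3 - <<'E'
from h import *
import pickle
d=pickle.load(open('c3.pkl','rb'));s=d['scene'];w=d['wrist']
f=lambda P:((proj(s,P)-[200,160])*4).round(0)
g=lambda P:((proj(w,P)-[270,120])*1.6+[560,0]).round(0)
for P in [(.5577,-.3063,.0609),(.5577,-.3063,.075),(.5586,-.307,.065),(.565,-.2465,.065),(.552,-.3677,.065),(.6301,-.2888,.06),(.54,-.2793,.06),(.5272,-.3475,.06),(.6207,-.3582,.06)]: print(P,f(P),g(P))
# triangulate tip: scene crop (318,200), wrist ends
E
```

```text
(0.5577, -0.3063, 0.0609) [331. 244.] [646. 178.]
(0.5577, -0.3063, 0.075) [329. 222.] [646. 193.]
(0.5586, -0.307, 0.065) [330. 236.] [648. 184.]
(0.565, -0.2465, 0.065) [237. 309.] [648.  31.]
(0.552, -0.3677, 0.065) [416. 170.] [648. 310.]
(0.6301, -0.2888, 0.06) [186. 209.] [822. 119.]
(0.54, -0.2793, 0.06) [327. 295.] [595. 120.]
(0.5272, -0.3475, 0.06) [435. 220.] [588. 270.]
(0.6207, -0.3582, 0.06) [291. 137.] [800. 271.]
```

The fingers closed on nothing. In both views the light pad ends seem to sit above the tweezers, so I look closer.

```bash
python3 - <<'E'
from h import *
import pickle
d=pickle.load(open('c3.pkl','rb'));s=d['scene'];w=d['wrist']
a=cv2.resize(s['img'][180:240,250:305],(550,600),interpolation=cv2.INTER_CUBIC)
b=cv2.resize(w['img'][200:300,300:350],(250,500),interpolation=cv2.INTER_CUBIC)
m=np.zeros((600,800,3),np.uint8);m[:,:550]=a;m[:500,550:]=b;cv2.imwrite('pics/m4.png',m[:,:,::-1])
E=np.array(w['extrinsics']);T=np.array([.5577,-.3063,.0609]);Rt=R.from_euler('xyz',[3.141,0,1.463])
print('cam in tool',Rt.inv().apply(E[:3,3]-T),Rt.inv().apply(E[:3,2]))
E
```

```text
cam in tool [ 0.07504373  0.00021248 -0.17619162] [-0.2951981  -0.00164342  0.95543466]
```

View pics/m4.png

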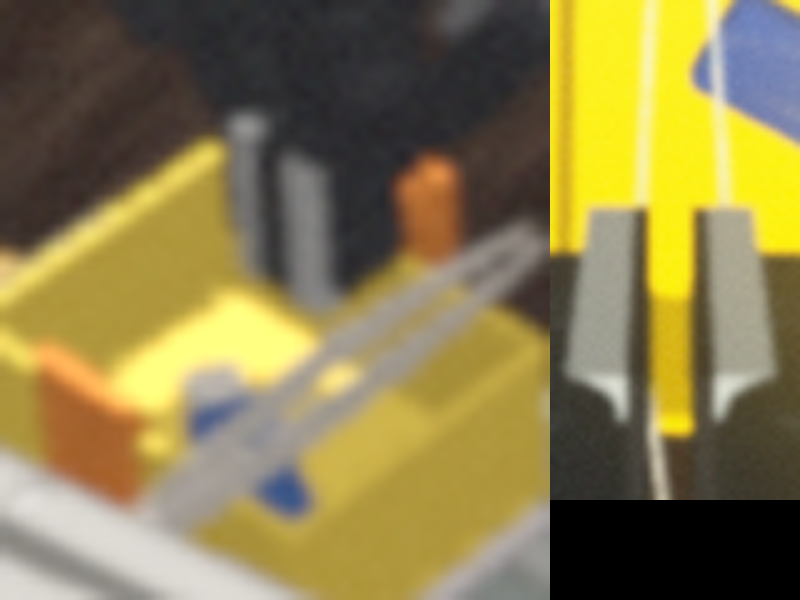

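The pads' lower ends appear at wrist pixel v≈241. TCP predicts 214 to 231, so the true tips sit well above the reported TCP. Solving for the offset.

```bash
python3 - <<'E'
from h import *
import pickle
d=pickle.load(open('c3.pkl','rb'));s=d['scene'];w=d['wrist']
T=np.array([.5577,-.3063,.0609]);Rt=R.from_euler('xyz',[3.141,0,1.463])
for z in (0,-.02,-.03,-.035,-.04,-.045):
    for x in(.011,-.011):
        P=[T+Rt.apply([x,y,z]) for y in(.0021,-.0021)]
        print(z,x,[((proj(w,p)-[300,200])*5+[550,0]).round(0).tolist() for p in P],[((proj(s,p)-[250,180])*10).round(0).tolist() for p in P])
E
```

```text
0 0.011 [[685.0, 79.0], [653.0, 79.0]] [[278.0, 438.0], [295.0, 448.0]]
0 -0.011 [[685.0, 233.0], [653.0, 233.0]] [[359.0, 375.0], [375.0, 385.0]]
-0.02 0.011 [[687.0, 138.0], [651.0, 138.0]] [[272.0, 357.0], [290.0, 368.0]]
-0.02 -0.011 [[686.0, 306.0], [651.0, 306.0]] [[355.0, 295.0], [371.0, 305.0]]
-0.03 0.011 [[688.0, 172.0], [650.0, 172.0]] [[270.0, 316.0], [287.0, 326.0]]
-0.03 -0.011 [[687.0, 349.0], [650.0, 349.0]] [[352.0, 254.0], [370.0, 264.0]]
-0.035 0.011 [[688.0, 191.0], [649.0, 191.0]] [[268.0, 296.0], [286.0, 306.0]]
-0.035 -0.011 [[687.0, 373.0], [650.0, 373.0]] [[351.0, 233.0], [369.0, 243.0]]
-0.04 0.011 [[689.0, 211.0], [648.0, 211.0]] [[267.0, 275.0], [284.0, 285.0]]
-0.04 -0.011 [[688.0, 398.0], [649.0, 397.0]] [[350.0, 213.0], [368.0, 222.0]]
-0.045 0.011 [[689.0, 233.0], [647.0, 233.0]] [[265.0, 254.0], [283.0, 264.0]]
-0.045 -0.011 [[688.0, 424.0], [648.0, 424.0]] [[349.0, 191.0], [367.0, 201.0]]
```

The offset is about 39 mm: the tips sit at TCP z + 0.039. Redoing the grasp with it.

Call:
step_arm([
  [0.35, [0, 0, 0], [0, 0, 0]],
  [0.35, [0, 0, 0.0], [0, 0, 0]],
  [0.35, [0, 0, 0.01], [0, 0, 0]],
  [0.35, [0, 0, 0.02], [0, 0, 0]],
  [0.35, [0, 0, 0.03], [0, 0, 0]],
  [0.35, [0, 0, 0.035], [0, 0, 0]],
  [0.35, [0, 0, 0.0365], [0, 0, 0]],
  [0.35, [0, 0, 0.0365], [0, 0, 0]],
  [0.05, [0, 0, 0.0365], [0, 0, 0]],
  [0.05, [0, 0, 0.0365], [0, 0, 0]],
  [0.05, [0, 0, 0.0365], [0, 0, 0]],
  [0.05, [0, 0, 0.0365], [0, 0, 0]],
], force=20)

```text
clock: 5.18
tcp_pos: [0.5489, -0.3049, 0.0259]
tool_rot: [-3.13, -0.007, 1.459]
force: [-35.5, 17.0, 56.7]
finger_gap: 0.133
grip_force: 29.3
```

Call:
step_arm([
  [0.05, [0, 0, -0.003], [0, 0, 0]],
  [0.05, [0, 0, -0.006], [0, 0, 0]],
  [0.05, [0, 0, -0.006], [0, 0, 0]],
])

```text
clock: 5.43
tcp_pos: [0.5578, -0.3063, 0.0301]
tool_rot: [3.141, 0.0, 1.463]
force: [0.5, 0.4, -0.2]
finger_gap: 0.13
grip_force: 21.0
```

```bash
python3 - <<'E'
from h import *
import pickle
o=bot.get_obs();print(o['force'],o['tcp_pos'],o['grip_force'],o['finger_gap'])
d={}
for n in('scene','wrist','top'): d[n]=cam(n)
pickle.dump(d,open('c5.pkl','wb'))
a=cv2.resize(d['scene']['img'][170:260,220:330],(550,450),interpolation=cv2.INTER_CUBIC)
b=cv2.resize(d['wrist']['img'][130:330,270:430],(240,300))
c=cv2.resize(d['top']['img'][145:225,270:345],(240,256))
m=np.zeros((600,800,3),np.uint8);m[:450,:550]=a;m[:300,555:795]=b;m[300:556,555:795]=c;cv2.imwrite('pics/m5.png',m[:,:,::-1])
E
```

```text
[ 0.49895348  0.38315381 -0.21004843] [ 0.55775653 -0.30632008  0.03008155] 20.951353892160114 0.12966029375502547
```

View pics/m5.png

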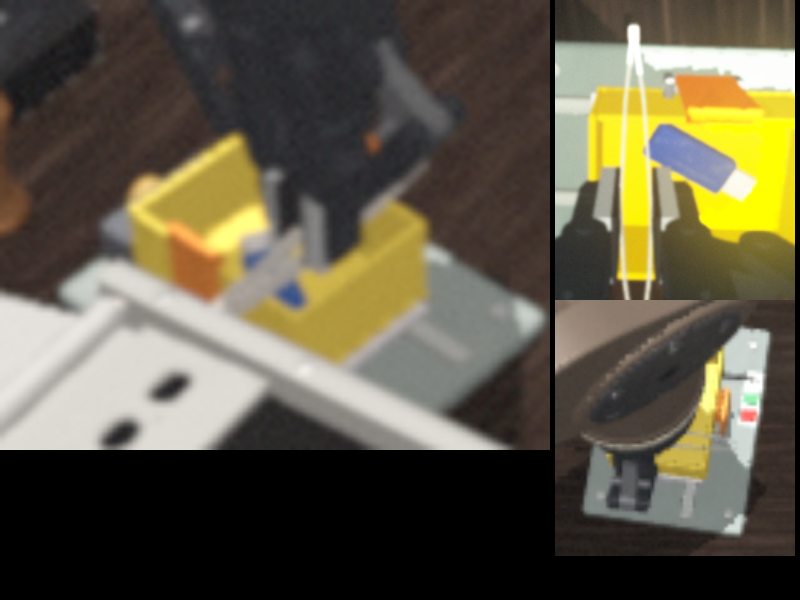

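The tweezers are held (gap 11 mm, grip 21 N), centred between the pads and free of the box, which is still at rest. Next I work out the laying-down move, in front of the tester on its right.

```bash
python3 - <<'E'
from h import *
plan([(.5578,-.3063,.065,83.8),(.455,-.38,.06,83.8),(.455,-.38,-.02,83.8),(.455,-.38,-.031,83.8)])
E
```

```text
clock 5.58 tcp [ 0.5577 -0.306   0.0295] yaw 83.83 gap 0.129
[-0.0003, 0.0001, -0.0355] [-0.0006, -0.0002, 0.0005]
[-0.0846, -0.0942, -0.0305] [-0.0006, -0.0002, 0.0005]
[-0.0846, -0.0941, 0.0495] [-0.0006, -0.0002, 0.0005]
[-0.0846, -0.0941, 0.0605] [-0.0006, -0.0002, 0.0005]
```

Call:
step_arm([
  [0.05, [0, 0, -0.018], [0, 0, 0]],
  [0.05, [0, 0, -0.035], [0, 0, 0]],
  [0.05, [-0.02, -0.023, -0.035], [0, 0, 0]],
  [0.05, [-0.045, -0.05, -0.035], [0, 0, 0]],
  [0.05, [-0.07, -0.077, -0.033], [0, 0, 0]],
  [0.05, [-0.085, -0.094, -0.03], [0, 0, 0]],
  [0.05, [-0.085, -0.094, -0.01], [0, 0, 0]],
  [0.05, [-0.085, -0.094, 0.015], [0, 0, 0]],
  [0.05, [-0.085, -0.094, 0.035], [0, 0, 0]],
  [0.05, [-0.085, -0.094, 0.047], [0, 0, 0]],
  [0.05, [-0.085, -0.094, 0.05], [0, 0, 0]],
  [0.05, [-0.085, -0.094, 0.05], [0, 0, 0]],
])

```text
clock: 6.58
tcp_pos: [0.4547, -0.3803, -0.0206]
tool_rot: [-3.14, -0.001, 1.463]
force: [0.8, -0.0, 0.3]
finger_gap: 0.122
grip_force: 21.0
```

Call:
step_arm([
  [0.05, [0, 0, 0.004], [0, 0, 0]],
  [0.05, [0, 0, 0.0075], [0, 0, 0]],
  [0.05, [0, 0, 0.009], [0, 0, 0]],
  [0.05, [0, 0, 0.009], [0, 0, 0]],
])

```text
clock: 6.92
tcp_pos: [0.4553, -0.3806, -0.0286]
tool_rot: [3.141, 0.0, 1.463]
force: [-0.3, 0.1, 0.1]
finger_gap: 0.131
grip_force: 21.0
```

Call:
step_arm([
  [0.05, [0, 0, 0.0015], [0, 0, 0]],
  [0.05, [0, 0, 0.003], [0, 0, 0]],
  [0.05, [0, 0, 0.004], [0, 0, 0]],
  [0.05, [0, 0, 0.004], [0, 0, 0]],
])

```text
clock: 7.25
tcp_pos: [0.455, -0.3806, -0.0329]
tool_rot: [-3.141, -0.0, 1.463]
force: [0.8, -0.7, -0.6]
finger_gap: 0.127
grip_force: 21.0
```

Call:
step_arm([
  [0.05, [0, 0, 0.001], [0, 0, 0]],
  [0.05, [0, 0, 0.002], [0, 0, 0]],
  [0.05, [0, 0, 0.002], [0, 0, 0]],
])

```text
clock: 7.5
tcp_pos: [0.4551, -0.3806, -0.0332]
tool_rot: [3.14, -0.001, 1.462]
force: [-3.9, 6.1, 22.7]
finger_gap: 0.129
grip_force: 33.4
```

Call:
step_arm([
  [0.05, [0, 0, -0.002], [0, 0, 0]],
  [0.35, [0, 0, -0.002], [0, 0, 0]],
  [0.35, [0, 0, -0.002], [0, 0, 0]],
  [0.35, [0, 0, -0.002], [0, 0, 0]],
  [0.35, [0, 0, -0.002], [0, 0, 0]],
  [0.35, [0, 0, -0.015], [0, 0, 0]],
  [0.35, [0, 0, -0.04], [0, 0, 0]],
  [0.35, [0, 0, -0.075], [0, 0, 0]],
  [0.45, [0, 0, -0.11], [0, 0, 0]],
  [0.45, [0, 0, -0.125], [0, 0, 0]],
  [0.45, [0, 0, -0.125], [0, 0, 0]],
])

```text
clock: 8.42
tcp_pos: [0.4566, -0.3828, 0.0949]
tool_rot: [3.136, 0.003, 1.462]
force: [0.0, 0.4, -0.3]
finger_gap: 0.45
grip_force: 0.0
```

```bash
python3 - <<'E'
from m import *
plan([(.3702,-.2941,.1,30.3),(.3702,-.2941,.09,30.3)])
c=cam('wrist');save(c,'w6.png')
hsv=cv2.cvtColor(c['img'],cv2.COLOR_RGB2HSV)
print('lid px',proj(c,(.37,-.294,.019)),'tw px',proj(c,(.4615,-.32,.005)),proj(c,(.4483,-.441,.005)))
try:
  b=blue(c,(0,640,0,330));print(cv2.boundingRect(b),quad(c,b,.019))
except Exception as e: print(e)
# tweezers: bright low-sat pixels near the expected line
t=cam('top');m=cv2.inRange(cv2.cvtColor(t['img'],cv2.COLOR_RGB2HSV),(0,0,110),(179,70,255))
p=[proj(t,q) for q in [(.4615,-.32,.005),(.4483,-.441,.005)]];print('top tw px',np.round(p,1))
x0=int(p[0][0])-6;y0=int(min(p[0][1],p[1][1]))-8
ys,xs=np.nonzero(m[y0:y0+20,x0:x0+70]);print(len(xs),x0+xs.min() if len(xs) else 0,x0+xs.max() if len(xs) else 0, y0+ys.mean() if len(xs) else 0)
E
```

```text
clock 8.42 tcp [ 0.4566 -0.3828  0.0949] yaw 83.78 gap 0.450
[0.0788, -0.0955, -0.0059] [0.0068, 0.0003, 0.9334]
[0.0788, -0.0955, 0.0041] [0.0068, 0.0003, 0.9334]
lid px [208.26926424 107.60889874] tw px [321.20773833 126.52990789] [321.43785999 249.65918187]
(136, 26, 145, 153) (array([ 0.371 , -0.2939]), array([0.0793, 0.0949], dtype=float32), 'long axis deg 120.2')
top tw px [[305.4 232. ]
 [357.6 237.9]]
1376 299 368 233.58357558139534
```

Call:
step_arm([
  [0.45, [0.02, -0.024, 0], [0, 0, 0.117]],
  [0.45, [0.04, -0.048, 0], [0, 0, 0.234]],
  [0.45, [0.06, -0.072, 0], [0, 0, 0.35]],
  [0.45, [0.072, -0.086, 0], [0, 0, 0.467]],
  [0.45, [0.079, -0.095, 0], [0, 0, 0.584]],
  [0.45, [0.079, -0.095, 0], [0, 0, 0.7]],
  [0.45, [0.079, -0.095, 0], [0, 0, 0.817]],
  [0.45, [0.079, -0.095, 0], [0, 0, 0.935]],
  [0.45, [0.079, -0.095, 0], [0, 0, 0.935]],
  [0.45, [0.079, -0.095, 0], [0, 0, 0.935]],
])

```text
clock: 9.35
tcp_pos: [0.3684, -0.2915, 0.0894]
tool_rot: [-3.14, 0.002, 0.531]
force: [-0.4, -0.7, 0.0]
finger_gap: 0.448
grip_force: 0.0
```

```bash
python3 - <<'E'
from m import *
o=bot.get_obs();print(o['joints'].round(2))
plan([(.371,-.294,-.012,30.2)])
c=cam('wrist');save(c,'w7.png')
print('fin corners',[proj(c,(.371+a*.006*np.cos(np.radians(120.2))+b*.022*np.cos(np.radians(30.2)),-.294+a*.006*np.sin(np.radians(120.2))+b*.022*np.sin(np.radians(30.2)),.053)).round(0).tolist() for a in(-1,1) for b in (-1,1)])
w=cv2.imread('pics/w6.png');h=cv2.cvtColor(w,cv2.COLOR_BGR2HSV);m=cv2.inRange(h,(0,0,110),(179,70,255))[115:240,300:345]
ys,xs=np.nonzero(m);print(len(xs),ys.min()+115,ys.max()+115,xs.mean()+300)
print('fit',[(r+115,(np.nonzero(m[r])[0]+300).tolist()) for r in range(0,125,15)])
out=np.zeros((400,800,3),np.uint8);out[:,:400]=cv2.imread('pics/w7.png')[:,130:530];out[:,400:]=w[:,100:500];cv2.imwrite('pics/m7.png',out)
E
```

```text
[-0.25  0.53  1.14  2.13 -0.64  0.89  0.23]
clock 9.35 tcp [ 0.3684 -0.2915  0.0894] yaw 30.43 gap 0.448
[0.0011, 0.0036, 0.1014] [-0.0012, 0.0019, 0.0041]
fin corners [[335.0, 238.0], [336.0, 185.0], [320.0, 238.0], [320.0, 184.0]]
237 128 235 320.34599156118145
fit [(115, []), (130, [317, 318, 319, 320, 321, 322]), (145, [317, 318, 319, 320, 321, 322, 323]), (160, []), (175, [316, 325]), (190, []), (205, [316]), (220, []), (235, [319])]
```

View pics/m7.png

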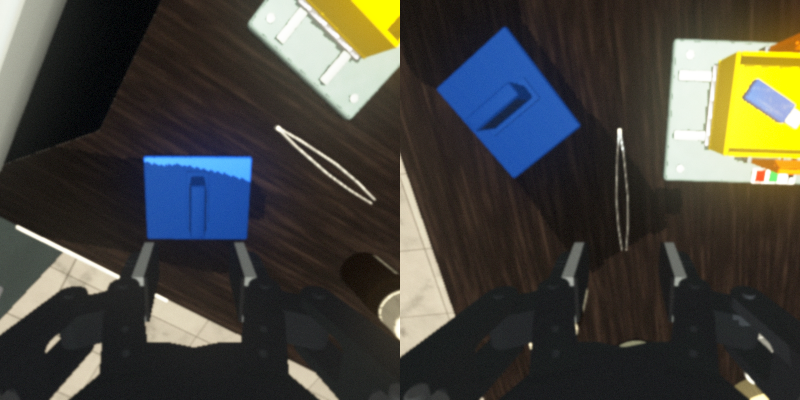

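The left panel shows the fin at u 320–334, v 178–235, centred between the fingers. The right panel shows the tweezers lying on bare desk. Descending onto the fin.

Call:
step_arm([
  [0.45, [0.002, 0.0036, 0.02], [0, 0, 0.004]],
  [0.45, [0.002, 0.0036, 0.045], [0, 0, 0.004]],
  [0.45, [0.002, 0.0036, 0.07], [0, 0, 0.004]],
  [0.45, [0.002, 0.0036, 0.09], [0, 0, 0.004]],
  [0.45, [0.002, 0.0036, 0.1], [0, 0, 0.004]],
  [0.45, [0.002, 0.0036, 0.1014], [0, 0, 0.004]],
  [0.45, [0.002, 0.0036, 0.1014], [0, 0, 0.004]],
])

```text
clock: 9.98
tcp_pos: [0.3723, -0.2941, -0.0112]
tool_rot: [-3.141, 0.0, 0.524]
force: [0.5, -0.3, -0.4]
finger_gap: 0.453
grip_force: 0.0
```

Call:
step_arm([
  [0.05, [0, 0, 0], [0, 0, 0]],
  [0.05, [0, 0, 0], [0, 0, 0]],
  [0.05, [0, 0, 0], [0, 0, 0]],
  [0.05, [0, 0, 0], [0, 0, 0]],
  [0.05, [0, 0, 0], [0, 0, 0]],
  [0.05, [0, 0, 0], [0, 0, 0]],
], force=50)

```text
clock: 10.48
tcp_pos: [0.3734, -0.2943, -0.0102]
tool_rot: [3.14, -0.001, 0.524]
force: [0.2, 0.4, 5.1]
finger_gap: 0.137
grip_force: 50.0
```

Call:
step_arm([
  [0.05, [0, 0, -0.01], [0, 0, 0]],
  [0.05, [0, 0, -0.035], [0, 0, 0]],
  [0.05, [0, 0, -0.07], [0, 0, 0]],
  [0.05, [0, 0, -0.1], [0, 0, 0]],
  [0.05, [0, 0, -0.12], [0, 0, 0]],
  [0.05, [0, 0, -0.12], [0, 0, 0]],
])

```text
clock: 10.98
tcp_pos: [0.3741, -0.2956, 0.1129]
tool_rot: [3.137, -0.003, 0.524]
force: [1.2, -0.0, -0.9]
finger_gap: 0.131
grip_force: 49.1
```

```bash
python3 - <<'E'
from m import *
o=bot.get_obs();print(o['force'],o['grip_force'],o['finger_gap'])
plan([(.47,-.36,.11,60),(.5815,-.407,.11,82.4)])
E
```

```text
[ 1.1861878  -0.03266543 -0.92704951] 49.06945824623108 0.13125016593486152
clock 10.98 tcp [ 0.3741 -0.2956  0.1129] yaw 30.00 gap 0.131
[0.0508, 0.1037, 0.0035] [0.0054, -0.0017, -0.5235]
[0.1239, 0.2001, 0.0042] [0.0057, -0.0007, -0.9145]
```

Call:
step_arm([
  [0.05, [0.015, 0.03, 0.003], [0, 0, -0.11]],
  [0.05, [0.032, 0.06, 0.003], [0, 0, -0.22]],
  [0.05, [0.05, 0.09, 0.003], [0, 0, -0.33]],
  [0.05, [0.068, 0.12, 0.003], [0, 0, -0.44]],
  [0.05, [0.085, 0.147, 0.003], [0, 0, -0.55]],
  [0.05, [0.1, 0.17, 0.003], [0, 0, -0.66]],
  [0.05, [0.115, 0.188, 0.003], [0, 0, -0.77]],
  [0.05, [0.124, 0.198, 0.003], [0, 0, -0.87]],
  [0.05, [0.124, 0.2, 0.003], [0, 0, -0.915]],
  [0.05, [0.124, 0.2, 0.003], [0, 0, -0.915]],
  [0.05, [0.124, 0.2, 0.003], [0, 0, -0.915]],
])

```text
clock: 11.9
tcp_pos: [0.5793, -0.4051, 0.1055]
tool_rot: [-3.141, -0.0, 1.436]
force: [-0.5, 0.2, -1.2]
finger_gap: 0.131
grip_force: 49.1
```

```bash
cat > m8.py <<'E'
from m import *
import pickle
o=bot.get_obs();T=o['tcp_pos'];Rt=R.from_euler('xyz',o['tool_rot']);print(T.round(4),np.degrees(o['tool_rot']).round(2))
c=cam('wrist');save(c,'w8.png');pickle.dump((c,T,o['tool_rot']),open('w8.pkl','wb'))
print('pred box rim corners',[proj(c,R.from_euler('z',-7.6,degrees=True).apply([a*.045,b*.035,0])+[.5815,-.317,.06]).round(0).tolist() for a,b in((-1,-1),(-1,1),(1,1),(1,-1))])
print('pred lid top corners',[proj(c,T+Rt.apply([a*.039,b*.047,-.0292])).round(0).tolist() for a,b in((-1,-1),(-1,1),(1,1),(1,-1))])
y=blue(c,(0,640,0,400),(20,120,90),(35,255,255));print('yellow',cv2.boundingRect(y),quad(c,y,.06))
b=blue(c,(0,640,0,400));print('blue',cv2.boundingRect(b))
E
python3 m8.py
```

```text
[ 0.5793 -0.4051  0.1055] [-1.7994e+02 -1.0000e-02  8.2300e+01]
pred box rim corners [[252.0, 144.0], [245.0, 41.0], [375.0, 40.0], [371.0, 144.0]]
pred lid top corners [[246.0, 310.0], [401.0, 310.0], [413.0, 185.0], [234.0, 184.0]]
yellow (249, 36, 134, 124) (array([ 0.5846, -0.3219]), array([0.0844, 0.0941], dtype=float32), 'long axis deg 172.3')
blue (236, 186, 177, 142)
```

```bash
python3 - <<'E'
from m import *
import pickle
c,T,r=pickle.load(open('w8.pkl','rb'));h=cv2.cvtColor(c['img'],cv2.COLOR_RGB2HSV)
m=cv2.inRange(h,(18,110,60),(36,255,255))
for v in range(35,165,10):
    x=np.nonzero(m[v,200:430])[0]+200;print('row',v,(x.min(),x.max(),len(x)) if len(x) else None)
for u in range(250,385,10):
    y=np.nonzero(m[:190,u])[0];print('col',u,(y.min(),y.max(),len(y)) if len(y) else None)
om=cv2.inRange(h,(5,150,80),(17,255,255));om[:, :180]=0;om[190:]=0
for q in cv2.findContours(om,cv2.RETR_EXTERNAL,cv2.CHAIN_APPROX_NONE)[0]:
    if cv2.contourArea(q)>15: print('orange',cv2.boundingRect(q))
print(h[140:172:2,310].tolist())
E
```

```text
row 35 (np.int64(210), np.int64(422), 50)
row 45 (np.int64(249), np.int64(429), 149)
row 55 (np.int64(250), np.int64(429), 153)
row 65 (np.int64(217), np.int64(429), 152)
row 75 (np.int64(218), np.int64(429), 139)
row 85 (np.int64(214), np.int64(429), 119)
row 95 (np.int64(216), np.int64(429), 117)
row 105 (np.int64(218), np.int64(429), 126)
row 115 (np.int64(220), np.int64(429), 153)
row 125 (np.int64(223), np.int64(428), 151)
row 135 (np.int64(226), np.int64(417), 134)
row 145 (np.int64(226), np.int64(401), 31)
row 155 (np.int64(296), np.int64(329), 34)
col 250 (np.int64(5), np.int64(62), 42)
col 260 (np.int64(0), np.int64(144), 135)
col 270 (np.int64(3), np.int64(175), 134)
col 280 (np.int64(0), np.int64(176), 139)
col 290 (np.int64(1), np.int64(180), 124)
col 300 (np.int64(0), np.int64(181), 141)
col 310 (np.int64(0), np.int64(182), 143)
col 320 (np.int64(0), np.int64(180), 138)
col 330 (np.int64(0), np.int64(177), 113)
col 340 (np.int64(0), np.int64(176), 116)
col 350 (np.int64(0), np.int64(144), 135)
col 360 (np.int64(0), np.int64(144), 135)
col 370 (np.int64(0), np.int64(143), 134)
col 380 (np.int64(1), np.int64(120), 61)
orange (321, 160, 8, 10)
orange (455, 35, 37, 44)
orange (488, 21, 48, 46)
orange (292, 18, 41, 18)
[[28, 226, 248], [30, 213, 255], [29, 139, 252], [22, 152, 251], [22, 225, 253], [21, 222, 251], [19, 220, 239], [19, 215, 237], [19, 215, 240], [18, 206, 233], [22, 108, 181], [35, 63, 165], [39, 61, 166], [38, 62, 164], [38, 61, 160], [37, 63, 142]]
```

```bash
python3 - <<'E'
from m import *
import pickle
c,T,r=pickle.load(open('w8.pkl','rb'));h=cv2.cvtColor(c['img'],cv2.COLOR_RGB2HSV)
m=cv2.inRange(h,(24,150,60),(36,255,255));n,l,st,_=cv2.connectedComponentsWithStats(m)
k=1+np.argmax(st[1:,4]);print(st[k]);M=(l==k)
for v in range(35,150,9):
    x=np.nonzero(M[v])[0]
    if len(x): print('row',v,x.min(),x.max(),np.round(onz(c,x.min()-.5,v,.06)[:2],4),np.round(onz(c,x.max()+.5,v,.06)[:2],4))
for u in (258,264,270,280,290,345,355,362,370):
    y=np.nonzero(M[:,u])[0];print('col',u,y.min(),y.max(),np.round(onz(c,u,y.min()-.5,.06)[:2],4),np.round(onz(c,u,y.max()+.5,.06)[:2],4))
print(h[90,240:266].tolist());print(h[90,362:392].tolist());print(h[30:50,275].tolist())
E
```

```text
[  250    41   127   104 10758]
row 44 250 376 [ 0.5444 -0.2788] [ 0.6313 -0.2906]
row 53 250 376 [ 0.5433 -0.2843] [ 0.6309 -0.2962]
row 62 251 376 [ 0.5428 -0.29  ] [ 0.6304 -0.3019]
row 71 252 375 [ 0.5423 -0.2958] [ 0.6293 -0.3076]
row 80 252 375 [ 0.5411 -0.3016] [ 0.6288 -0.3135]
row 89 252 374 [ 0.5398 -0.3075] [ 0.6276 -0.3194]
row 98 252 373 [ 0.5386 -0.3135] [ 0.6263 -0.3254]
row 107 253 373 [ 0.538  -0.3197] [ 0.6258 -0.3316]
row 116 253 373 [ 0.5367 -0.3259] [ 0.6253 -0.3379]
row 125 254 372 [ 0.5361 -0.3324] [ 0.624  -0.3442]
row 134 255 372 [ 0.5355 -0.3389] [ 0.6235 -0.3507]
row 143 256 370 [ 0.5349 -0.3455] [ 0.6214 -0.3572]
col 258 43 143 [ 0.5504 -0.2787] [ 0.5368 -0.3462]
col 264 43 143 [ 0.5545 -0.2792] [ 0.5413 -0.3468]
col 270 43 143 [ 0.5586 -0.2798] [ 0.5458 -0.3474]
col 280 43 144 [ 0.5655 -0.2807] [ 0.5532 -0.3491]
col 290 43 143 [ 0.5723 -0.2817] [ 0.5608 -0.3494]
col 345 43 143 [ 0.6099 -0.2867] [ 0.6022 -0.355 ]
col 355 43 144 [ 0.6167 -0.2877] [ 0.6096 -0.3567]
col 362 43 143 [ 0.6215 -0.2883] [ 0.615  -0.3567]
col 370 43 143 [ 0.627 -0.289] [ 0.621  -0.
[... 490 characters left out ...]
], [27, 207, 217], [27, 211, 213], [27, 212, 212], [27, 212, 219], [28, 222, 244], [30, 230, 255], [30, 212, 255], [30, 186, 255], [30, 119, 255], [29, 57, 252], [33, 47, 237], [36, 69, 197], [32, 105, 156], [30, 123, 139], [31, 118, 140], [32, 101, 147], [33, 74, 163], [32, 55, 177], [36, 38, 193], [38, 29, 205], [36, 26, 207], [40, 27, 208], [38, 27, 207], [38, 25, 205], [40, 27, 202]]
[[25, 147, 97], [25, 148, 98], [26, 109, 112], [32, 65, 145], [39, 44, 191], [43, 35, 213], [46, 24, 231], [49, 15, 242], [48, 13, 246], [48, 13, 247], [38, 20, 246], [29, 59, 249], [30, 132, 255], [30, 196, 255], [30, 237, 255], [30, 238, 255], [28, 231, 250], [25, 221, 219], [25, 207, 192], [25, 208, 186]]
```

Box and lid were measured in one view, giving the box centre (0.583, -0.318), yaw -7.6°. The sizes check out. Computing the move over the box.

```bash
python3 - <<'E'
from h import *
plan([(.583,-.317,.1055,82.4),(.583,-.317,.054,82.4)])
E
```

```text
clock 11.95 tcp [ 0.5793 -0.4049  0.1056] yaw 82.28 gap 0.131
[0.0876, -0.0081, 0.0002] [-0.0009, -0.0003, -0.002]
[0.0876, -0.008, 0.0517] [-0.0009, -0.0003, -0.002]
```

Call:
step_arm([
  [0.05, [0.03, -0.003, 0], [0, 0, -0.002]],
  [0.05, [0.06, -0.0055, 0], [0, 0, -0.002]],
  [0.05, [0.08, -0.0075, 0], [0, 0, -0.002]],
  [0.05, [0.0876, -0.008, 0], [0, 0, -0.002]],
  [0.05, [0.0876, -0.008, 0.01], [0, 0, -0.002]],
  [0.05, [0.0876, -0.008, 0.025], [0, 0, -0.002]],
  [0.05, [0.0876, -0.008, 0.035], [0, 0, -0.002]],
  [0.05, [0.0876, -0.008, 0.035], [0, 0, -0.002]],
  [0.05, [0.0876, -0.008, 0.035], [0, 0, -0.002]],
], force=80)

```text
clock: 12.7
tcp_pos: [0.5826, -0.3181, 0.0701]
tool_rot: [-3.14, 0.0, 1.439]
force: [0.3, -1.0, -1.1]
finger_gap: 0.125
grip_force: 81.2
```

```bash
python3 - <<'E'
from h import *
plan([(.583,-.317,.0478,82.4),(.583,-.317,.0358,82.4)])
print(bot.get_obs()['force'])
E
```

```text
clock 12.70 tcp [ 0.5826 -0.3181  0.0701] yaw 82.44 gap 0.125
[0.0011, 0.0002, 0.0223] [-0.0017, 0.0003, 0.0007]
[0.0011, 0.0003, 0.0343] [-0.0017, 0.0003, 0.0007]
[ 0.2502429  -1.01581911 -1.0546565 ]
```

Call:
step_arm([
  [0.05, [0.0008, 0, 0.008], [0, 0, 0]],
  [0.05, [0.0008, 0, 0.014], [0, 0, 0]],
  [0.05, [0.0008, 0, 0.018], [0, 0, 0]],
  [0.05, [0.0008, 0, 0.021], [0, 0, 0]],
  [0.05, [0.0008, 0, 0.021], [0, 0, 0]],
])

```text
clock: 13.12
tcp_pos: [0.5836, -0.316, 0.0491]
tool_rot: [-3.141, -0.001, 1.441]
force: [0.1, -0.5, -1.5]
finger_gap: 0.126
grip_force: 81.4
```

Call:
step_arm([
  [0.05, [0, 0, 0.002], [0, 0, 0]],
  [0.05, [0, 0, 0.004], [0, 0, 0]],
  [0.05, [0, 0, 0.006], [0, 0, 0]],
  [0.05, [0, 0, 0.006], [0, 0, 0]],
])

```text
clock: 13.45
tcp_pos: [0.5845, -0.3169, 0.0444]
tool_rot: [3.14, 0.001, 1.441]
force: [0.9, 1.1, 2.4]
finger_gap: 0.123
grip_force: 82.2
```

Call:
step_arm([
  [0.05, [0, 0, 0.0015], [0, 0, 0]],
  [0.05, [0, 0, 0.003], [0, 0, 0]],
  [0.05, [0, 0, 0.0045], [0, 0, 0]],
  [0.05, [0, 0, 0.006], [0, 0, 0]],
  [0.05, [0, 0, 0.007], [0, 0, 0]],
  [0.05, [0, 0, 0.0075], [0, 0, 0]],
  [0.05, [0, 0, 0.0075], [0, 0, 0]],
])

```text
clock: 14.03
tcp_pos: [0.5835, -0.3163, 0.0361]
tool_rot: [-3.141, -0.0, 1.441]
force: [0.4, -0.4, -1.4]
finger_gap: 0.121
grip_force: 81.5
```

Call:
step_arm([
  [0.05, [0, 0, 0.001], [0, 0, 0]],
  [0.05, [0, 0, 0.002], [0, 0, 0]],
  [0.05, [0, 0, 0.002], [0, 0, 0]],
])

```text
clock: 14.28
tcp_pos: [0.5836, -0.3164, 0.036]
tool_rot: [3.141, -0.001, 1.441]
force: [-5.8, 5.2, 19.1]
finger_gap: 0.126
grip_force: 84.5
```

Call:
step_arm([
  [0.05, [0, 0, -0.0018], [0, 0, 0]],
  [0.3, [0, 0, -0.002], [0, 0, 0]],
  [0.3, [0, 0, -0.002], [0, 0, 0]],
  [0.3, [0, 0, -0.002], [0, 0, 0]],
  [0.3, [0, 0, -0.006], [0, 0, 0]],
  [0.3, [0, 0, -0.02], [0, 0, 0]],
  [0.3, [0, 0, -0.04], [0, 0, 0]],
  [0.3, [0, 0, -0.055], [0, 0, 0]],
  [0.3, [0, 0, -0.06], [0, 0, 0]],
  [0.3, [-0.03, 0, -0.06], [0, 0, 0]],
  [0.3, [-0.06, 0, -0.06], [0, 0, 0]],
  [0.3, [-0.06, 0, -0.06], [0, 0, 0]],
])

```text
clock: 15.28
tcp_pos: [0.5731, -0.383, 0.0956]
tool_rot: [3.141, 0.005, 1.435]
force: [-2.2, -0.9, 0.5]
finger_gap: 0.301
grip_force: 0.0
```

```bash
python3 - <<'E'
from m import *
import pickle
o=bot.get_obs();print(o['tcp_pos'],o['tool_rot'],o['force'])
Z=R.from_euler('z',-7.6,degrees=True);B=np.array([.5831,-.3177,0])
for n in('wrist','scene'):
    c=cam(n);save(c,n+'9.png');pickle.dump(c,open(n+'9.pkl','wb'))
    P=lambda a,b,z:proj(c,B+Z.apply([a,b,z])).round(1).tolist()
    print(n,'plate pred',[P(a*.047,b*.039,.065) for a,b in((-1,-1),(-1,1),(1,1),(1,-1))],'fin top',[P(a*.006,b*.022,.099) for a,b in((-1,-1),(-1,1),(1,1),(1,-1))])
    print('noses pred',P(0,.0375,.077),P(0,-.0375,.077))
    roi=(150,480,10,250) if n=='wrist' else (225,310,160,245)
    b=blue(c,roi);print('blue',cv2.boundingRect(b),cv2.boxPoints(cv2.minAreaRect(b)).round(0).tolist(), quad(c,b,.065) if n=='wrist' else '')
    h=cv2.cvtColor(c['img'],cv2.COLOR_RGB2HSV);om=cv2.inRange(h,(4,140,70),(19,255,255))
    for q in cv2.findContours(om,cv2.RETR_EXTERNAL,cv2.CHAIN_APPROX_NONE)[0]:
        if cv2.contourArea(q)>12: print('orange',cv2.boundingRect(q))
E
```

```text
[ 0.57311367 -0.38300487  0.09561755] [3.14119954 0.00534485 1.43469195] [-2.19424724 -0.87456232  0.48307094]
wrist plate pred [[261.5, 180.9], [253.5, 64.7], [397.2, 64.3], [389.4, 180.6]] fin top [[315.8, 166.3], [314.9, 88.4], [336.4, 88.3], [335.6, 166.3]]
noses pred [325.4, 64.1] [325.5, 182.6]
blue (257, 93, 92, 89) [[257.0, 98.0], [341.0, 91.0], [348.0, 180.0], [263.0, 186.0]] (array([ 0.5667, -0.3245]), array([0.0604, 0.0625], dtype=float32), 'long axis deg 173.7')
orange (310, 182, 24, 9)
orange (468, 50, 85, 52)
scene plate pred [[307.8, 211.5], [278.7, 233.6], [243.0, 210.3], [272.3, 190.6]] fin top [[285.0, 192.7], [268.1, 204.5], [263.4, 201.6], [280.4, 190.0]]
noses pred [260.4, 216.4] [288.8, 196.4]
blue (243, 190, 65, 43) [[243.0, 210.0], [267.0, 179.0], [308.0, 211.0], [283.0, 242.0]] 
orange (253, 216, 12, 15)
orange (210, 204, 15, 14)
orange (285, 192, 11, 11)
orange (208, 187, 14, 11)
```

The seated lid matches the scene prediction: blue bounds (243–308, 190–233), with orange noses over both edges. Next I set up the hook with shut fingers behind the fin, the tool turned 90°.

```bash
python3 - <<'E'
from h import *
plan([(.6118,-.3215,.1,-7.6)])
print(bot.get_obs()['joints'].round(2))
E
```

```text
clock 15.38 tcp [ 0.5749 -0.3778  0.0946] yaw 82.38 gap 0.299
[0.0607, 0.0291, -0.0055] [0.0005, 0.0008, 1.5704]
[ 0.06  0.73  0.76  1.56 -0.55  1.08  0.83]
```

Call:
step_arm([
  [0, [0, 0, -0.006], [0, 0, 0.12]],
  [0, [0.01, 0.005, -0.006], [0, 0, 0.24]],
  [0, [0.02, 0.01, -0.006], [0, 0, 0.36]],
  [0, [0.03, 0.015, -0.006], [0, 0, 0.48]],
  [0, [0.04, 0.02, -0.006], [0, 0, 0.6]],
  [0, [0.05, 0.025, -0.006], [0, 0, 0.72]],
  [0, [0.06, 0.029, -0.006], [0, 0, 0.84]],
  [0, [0.06, 0.029, -0.006], [0, 0, 0.96]],
  [0, [0.06, 0.029, -0.006], [0, 0, 1.08]],
  [0, [0.06, 0.029, -0.006], [0, 0, 1.2]],
  [0, [0.06, 0.029, -0.006], [0, 0, 1.32]],
  [0, [0.06, 0.029, -0.006], [0, 0, 1.44]],
])

```text
clock: 16.38
tcp_pos: [0.6131, -0.3184, 0.1001]
tool_rot: [-3.14, -0.0, -0.003]
force: [-0.1, -0.8, 0.4]
finger_gap: -0.001
grip_force: 0.0
```

Call:
step_arm([
  [0, [0, 0, 0], [0, 0, 0.12]],
  [0, [0, 0, 0], [0, 0, 0.13]],
  [0, [0, 0, 0], [0, 0, 0.13]],
  [0, [0, 0, 0], [0, 0, 0.13]],
  [0, [0, 0, 0], [0, 0, 0.13]],
])

```text
clock: 16.8
tcp_pos: [0.6127, -0.3198, 0.1003]
tool_rot: [-3.141, -0.0, -0.126]
force: [-0.6, -0.2, 0.6]
finger_gap: -0.0
grip_force: 0.0
```

```bash
python3 - <<'E'
from h import *
plan([(.6118,-.3215,.1,-7.6),(.6118,-.3215,.04,-7.6)])
o=bot.get_obs();print(o['joints'].round(2),o['joint_vel'].round(3),o['force'])
E
```

```text
clock 16.80 tcp [ 0.6127 -0.3198  0.1003] yaw -7.23 gap -0.000
[-0.0006, 0.0018, 0.0003] [-0.0005, -0.0001, 0.0065]
[-0.0007, 0.0018, 0.0603] [-0.0005, -0.0001, 0.0065]
[-0.2   0.9   1.15  1.56 -0.85  1.26 -0.6 ] [ 0.004 -0.001  0.002  0.002 -0.002  0.002 -0.01 ] [-0.58784276 -0.17656578  0.60278647]
```

Call:
step_arm([
  [0, [0, 0.0018, 0.015], [0, 0, 0.0065]],
  [0, [0, 0.0018, 0.03], [0, 0, 0.0065]],
  [0, [0, 0.0018, 0.045], [0, 0, 0.0065]],
  [0, [0, 0.0018, 0.055], [0, 0, 0.0065]],
  [0, [0, 0.0018, 0.06], [0, 0, 0.0065]],
  [0, [0, 0.0018, 0.06], [0, 0, 0.0065]],
  [0, [0, 0.0018, 0.06], [0, 0, 0.0065]],
])

```text
clock: 17.38
tcp_pos: [0.6121, -0.3221, 0.04]
tool_rot: [3.141, 0.001, -0.136]
force: [0.5, 0.2, 0.8]
finger_gap: -0.001
grip_force: 0.0
```

Free of contact. Now closing in on the fin in small steps.

Call:
step_arm([
  [0, [-0.003, 0, 0], [0, 0, 0]],
  [0, [-0.006, 0, 0], [0, 0, 0]],
  [0, [-0.008, 0, 0], [0, 0, 0]],
  [0, [-0.01, 0, 0], [0, 0, 0]],
  [0, [-0.011, 0, 0], [0, 0, 0]],
  [0, [-0.011, 0, 0], [0, 0, 0]],
])

```text
clock: 17.88
tcp_pos: [0.6012, -0.3205, 0.0406]
tool_rot: [-3.141, -0.0, -0.136]
force: [-0.2, 0.1, -0.7]
finger_gap: 0.001
grip_force: 0.0
```

Call:
step_arm([
  [0, [-0.001, 0, 0], [0, 0, 0]],
  [0, [-0.002, 0, 0], [0, 0, 0]],
  [0, [-0.003, 0, 0], [0, 0, 0]],
  [0, [-0.004, 0, 0], [0, 0, 0]],
  [0, [-0.004, 0, 0], [0, 0, 0]],
])

```text
clock: 18.3
tcp_pos: [0.5979, -0.3201, 0.0405]
tool_rot: [3.141, -0.001, -0.136]
force: [2.1, -1.8, 0.4]
finger_gap: -0.001
grip_force: 1.4
```

Call:
step_arm([
  [0, [-0.001, 0, 0], [0, 0, 0]],
  [0, [-0.002, 0, 0], [0, 0, 0]],
  [0, [-0.003, 0, 0], [0, 0, 0]],
  [0, [-0.004, 0, 0], [0, 0, 0]],
  [0, [-0.005, 0, 0], [0, 0, 0]],
  [0, [-0.006, 0, 0], [0, 0, 0]],
  [0, [-0.007, 0, 0], [0, 0, 0]],
  [0, [-0.008, 0, 0], [0, 0, 0]],
  [0, [-0.009, 0, 0], [0, 0, 0]],
  [0, [-0.009, 0, 0], [0, 0, 0]],
])

```text
clock: 19.13
tcp_pos: [0.5897, -0.3189, 0.0409]
tool_rot: [3.141, -0.002, -0.135]
force: [6.7, -1.8, 2.7]
finger_gap: -0.001
grip_force: 3.4
```

Call:
step_arm([
  [0, [-0.001, 0, 0], [0, 0, 0]],
  [0, [-0.002, 0, 0], [0, 0, 0]],
  [0, [-0.003, 0, 0], [0, 0, 0]],
  [0, [-0.004, 0, 0], [0, 0, 0]],
  [0, [-0.005, 0, 0], [0, 0, 0]],
  [0, [-0.006, 0, 0], [0, 0, 0]],
  [0, [-0.0065, 0, 0], [0, 0, 0]],
  [0, [-0.0065, 0, 0], [0, 0, 0]],
])

```text
clock: 19.8
tcp_pos: [0.5844, -0.3182, 0.0413]
tool_rot: [3.141, -0.004, -0.135]
force: [9.1, -1.4, 3.3]
finger_gap: -0.002
grip_force: 4.7
```

```bash
python3 - <<'E'
from m import *
import pickle
o=bot.get_obs();print(o['tcp_pos'],o['force'])
c=cam('scene');save(c,'s10.png');b=blue(c,(200,330,150,270));print(cv2.boundingRect(b))
Z=R.from_euler('z',-7.6,degrees=True);B=np.array([.5831,-.3177,0])
for t in(0,.01,.014,.018): 
    q=np.array([proj(c,B+Z.apply([a*.047-t,b_*.039,.065])) for a in(-1,1) for b_ in(-1,1)]);print(t,q.min(0).round(1),q.max(0).round(1))
E
```

```text
[ 0.58435071 -0.31820643  0.04128439] [ 9.06119696 -1.39805103  3.31933895]Traceback (most recent call last):
  File "<stdin>", line 4, in <module>
  File "m.py", line 4, in blue
    M=cv2.morphologyEx(M,cv2.MORPH_CLOSE,np.ones((5,5)));cs,_=cv2.findContours(M,cv2.RETR_EXTERNAL,cv2.CHAIN_APPROX_NONE);return max(cs,key=cv2.contourArea)
                                                                                                                                 ~~~^^^^^^^^^^^^^^^^^^^^^^^^
ValueError: max() iterable argument is empty
```

Call:
step_arm([
  [0, [-0.0005, 0, 0], [0, 0, 0]],
  [0, [-0.001, 0, 0], [0, 0, 0]],
  [0, [-0.001, 0, 0], [0, 0, 0]],
  [0, [-0.001, 0, 0], [0, 0, 0]],
  [0, [-0.001, 0, 0], [0, 0, 0]],
  [0, [-0.001, 0, 0], [0, 0, 0]],
  [0, [-0.001, 0, 0], [0, 0, 0]],
  [0, [-0.001, 0, 0], [0, 0, 0]],
  [0, [-0.001, 0, 0], [0, 0, 0]],
  [0, [-0.001, 0, 0], [0, 0, 0]],
  [0, [-0.001, 0, 0], [0, 0, 0]],
  [0, [-0.001, 0, 0], [0, 0, 0]],
])

```text
clock: 20.85
tcp_pos: [0.5836, -0.3181, 0.0413]
tool_rot: [3.141, -0.004, -0.134]
force: [10.0, -1.5, 3.4]
finger_gap: 0.0
grip_force: 4.9
```

```bash
python3 - <<'E'
from m import *
import pickle
Z=R.from_euler('z',-7.6,degrees=True);B=np.array([.5831,-.3177,0])
for n in('top','wrist'):
    c=cam(n);save(c,n+'11.png');h=cv2.cvtColor(c['img'],cv2.COLOR_RGB2HSV)
    for nm,lo,hi in(('green',(45,80,80),(85,255,255)),('red',(0,120,90),(6,255,255)),('red2',(170,120,90),(180,255,255)),('blue',(100,120,60),(125,255,255)),('orange',(7,140,80),(19,255,255))):
        q=cv2.inRange(h,lo,hi);k=[cv2.boundingRect(x) for x in cv2.findContours(q,cv2.RETR_EXTERNAL,cv2.CHAIN_APPROX_NONE)[0] if cv2.contourArea(x)>3];p=proj(c,B+[0,0,.06]);print(n,nm,[r for r in k if abs(r[0]-p[0])<130 and abs(r[1]-p[1])<130])
    print('centre',proj(c,B+[0,0,.06]).round(0),'plate front/rear mid',[proj(c,B+Z.apply([a*.047-t,0.0,.065])).round(0).tolist() for t in(0,.014) for a in(-1,1)])
E
```

```text
top green []
top red [(328, 180, 5, 3), (397, 102, 22, 45)]
top red2 [(398, 138, 7, 7)]
top blue [(284, 176, 38, 30)]
top orange [(319, 179, 5, 14), (282, 173, 6, 14)]
centre [304. 176.] plate front/rear mid [[301.0, 196.0], [307.0, 155.0], [300.0, 202.0], [306.0, 161.0]]
wrist green [(397, 188, 9, 6)]
wrist red [(396, 203, 11, 8)]
wrist red2 []
wrist blue [(318, 319, 12, 18), (254, 200, 139, 93)]
wrist orange [(383, 246, 20, 40), (242, 238, 21, 49)]
centre [322. 245.] plate front/rear mid [[323.0, 316.0], [322.0, 169.0], [323.0, 334.0], [322.0, 194.0]]
```

Call:
step_arm([
  [0, [0, 0, 0], [0, 0, 0]],
  [0, [0, 0, 0], [0, 0, 0]],
  [0, [0, 0, 0], [0, 0, 0]],
  [0, [0.001, 0, 0], [0, 0, 0]],
  [0, [0.002, 0, 0], [0, 0, 0]],
  [0, [0.003, 0, 0], [0, 0, 0]],
  [0, [0.004, 0, 0], [0, 0, 0]],
  [0, [0.005, 0, 0], [0, 0, 0]],
  [0, [0.006, 0, 0], [0, 0, 0]],
  [0, [0.007, 0, 0], [0, 0, 0]],
  [0, [0.008, 0, 0], [0, 0, 0]],
  [0, [0.009, 0, 0], [0, 0, 0]],
])

```text
clock: 21.95
tcp_pos: [0.5911, -0.3192, 0.0408]
tool_rot: [3.141, -0.002, -0.135]
force: [5.6, -0.9, 1.8]
finger_gap: 0.002
grip_force: 2.9
```

Call:
step_arm([
  [0, [0.001, 0, 0], [0, 0, 0]],
  [0, [0.002, 0, 0], [0, 0, 0]],
  [0, [0.003, 0, 0], [0, 0, 0]],
  [0, [0.004, 0, 0], [0, 0, 0]],
  [0, [0.005, 0, 0], [0, 0, 0]],
  [0, [0.006, 0, 0], [0, 0, 0]],
  [0, [0.007, 0, 0], [0, 0, 0]],
  [0, [0.008, 0, 0], [0, 0, 0]],
  [0, [0.009, 0, 0], [0, 0, 0]],
  [0, [0.01, 0, 0], [0, 0, 0]],
  [0, [0.012, 0, 0], [0, 0, 0]],
  [0, [0.012, 0, 0], [0, 0, 0]],
])

```text
clock: 22.95
tcp_pos: [0.6017, -0.3204, 0.0399]
tool_rot: [-3.141, 0.001, -0.136]
force: [-0.6, 0.3, -0.5]
finger_gap: -0.001
grip_force: 0.0
```

Free of the fin again. Backing off 8 mm more, then straight up.

Call:
step_arm([
  [0, [0.005, 0, 0], [0, 0, 0]],
  [0, [0.008, 0, 0], [0, 0, 0]],
  [0, [0.008, 0, -0.01], [0, 0, 0]],
  [0, [0.008, 0, -0.03], [0, 0, 0]],
  [0, [0.008, 0, -0.055], [0, 0, 0]],
  [0, [0.008, 0, -0.085], [0, 0, 0]],
  [0, [0.008, 0, -0.115], [0, 0, 0]],
  [0, [0.008, 0, -0.15], [0, 0, 0]],
  [0, [0.008, 0, -0.18], [0, 0, 0]],
  [0, [0.008, 0, -0.19], [0, 0, 0]],
  [0, [0.008, 0, -0.19], [0, 0, 0]],
  [0, [0.008, 0, -0.19], [0, 0, 0]],
])

```text
clock: 23.95
tcp_pos: [0.6098, -0.3218, 0.2308]
tool_rot: [-3.141, -0.001, -0.136]
force: [-0.5, 0.6, -1.1]
finger_gap: 0.002
grip_force: 0.0
```

```bash
python3 - <<'E'
from m import *
import pickle
Z=R.from_euler('z',-7.6,degrees=True);B=np.array([.5831,-.3177,0])
o=bot.get_obs();print(o['tcp_pos'],o['force'])
d=pickle.load(open('c0.pkl','rb'))
c=cam('scene');b=blue(c,(225,330,150,270));print('lid scene',cv2.boundingRect(b),'was (243,190,65,43)')
for n in('scene','top'):
    c=cam(n);D=cv2.absdiff(c['img'],d[n]['img']).max(2)
    for nm,P in(('stamp',(.717,-.304,.03)),('jar',(.563,-.539,.035)),('bottle',(.443,-.588,.06)),('vial',(.385,-.479,.04))):
        u,v=proj(c,P).astype(int);print(n,nm,(D[v-15:v+15,u-12:u+12]>40).mean().round(3))
E
```

```text
[ 0.60983561 -0.32178071  0.23077039] [-0.52979901  0.56770422 -1.0772232 ]
lid scene (244, 201, 43, 33) was (243,190,65,43)
scene stamp 0.0
scene jar 0.886
scene bottle 0.924
scene vial 0.922
top stamp 0.36
top jar 0.0
top bottle 0.0
top vial 0.0
```

```bash
python3 -c "
from h import *
print(job.finish_job())"
```

```text
the job is handed in; nothing more can be done
None
```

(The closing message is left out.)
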